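Screw the cap onto the jar in the dish rack by feel

ROBOT

A 6-joint arm with a two-finger parallel gripper is mounted at the origin on the work surface. World frame = base frame: x ahead of the robot, y to its left, z up, the work surface at z = 0. Lengths are in m, angles in rad, forces in N, time in s.
With the tool pointing down it reaches from about 0.275 to 0.875 m from the base axis. Payload 12.5 kg.
Tool frame: the origin (TCP) lies on the centre line of the jaws, within the pads' length; the fingertips stand r.finger_overhang ahead of it and the grasp point (between the pads) lies 3 mm ahead of it (r.finger_overhang is the distance from the TCP to the fingertips, in m); z points along the fingers, y is the direction in which the jaws open and shut (so a half turn about z gives the same grasp; the last joint's range is limited). The gripper opens to 85 mm and grips with 20 to 120 N. Pads are 22 mm wide; open, the fingers measure 114 mm over their backs; the gripper's body (76 mm by 85 mm) begins 54 mm behind the grasp point. The pads swing forward as they close: fully open they stand 13 mm farther back than shut.
Start: joints at [-1.243, 0.351, 1.652, -0, 1.139, -0.085], TCP at [0.221, -0.504, 0.253] pointing down, gripper open.
Joint ranges: [-2.75, 2.75], [-0.79, 2.1], [0.01, 2.65], [-1.57, 4.71], [0.07, 3.14], [-2.87, 2.87]. Speed limits (rad/s): [2.22, 2.22, 2.79, 3.14, 3.14, 3.14].

INTERFACE

Orientations are given as a unit quaternion [x, y, z, w].
In Python, from cell import r, optics gives the robot as it stands. The module is installed in compiled form; this text tells all that it offers. Calls block until the motion is done:
- r.move_to(position, orientation): joint-space move of the TCP to a pose.
- r.move_linear(position, rot=None, vel=0.15): straight line of the TCP; rot=None keeps the orientation; vel is the mean speed in m/s.
- r.set_joints(angles): joint-space move.
- r.set_gripper(opening, squeeze=None): opening from 0.0 (shut) to 1.0 (fully open); squeeze is the grip in N (None keeps the last); returns when the fingers have stopped.
- r.sleep(seconds).
- r.inverse_kinematics(position, orientation): joint angles nearest the present ones, or None.
- optics.get_image(name): name is "scene" or "top"; returns a dict with "pixels" (400x640x3 uint8, red, green, blue), "depth" (400x640 float32, m along the optical axis (not along the pixel's ray), 0 where there is no reading), "fx", "fy", "cx", "cy" (pixels), "camera_from_world" (4x4, takes a point from world to camera coordinates). Camera axes: x right, y down, z forward; pixel columns grow to the right and rows downward; lengths in m; the calibration is good to about 2 mm. A picture is of the moment at which its call begins.
A pose or a line that the arm cannot do raises r.PlanningError and nothing moves.
- r.hand_in(): hands the job in, once; it reports no verdict.
Readings, each from a call of its own:
- r.current_t(): time.
- r.current_q(): joint angles.
- r.current_qvel(): joint speeds.
- r.current_effort(): joint torques, N m.
- r.current_tool_pos(): TCP position.
- r.current_ee_rot(): TCP orientation.
- r.current_contact_force(): force on the tool from outside, world axes, zero at the start.
- r.current_torque(): the same for the moment, N m.
- r.current_opening(): opening from 0.0 (shut) to 1.0 (fully open).
Only numpy, scipy, OpenCV 4.12 (cv2) and the standard library are available. Lean on these libraries where they do the work, as an engineer would, in place of code of your own. Each camera call takes 0.05 s, during which the arm holds its last target.

TASK

Put the loose aluminium screw cap on the stoneware jar that stands in the beige rack: set it upright on the mouth, turn it backward with a light touch until it drops into the thread, then screw it forward until it is fully home. Never force it on the neck, let go at the end, and leave the other things where they are.

Things in the scene. Friction and masses are not known exactly. Their poses are not given: they have to be found in the camera images.
- cap_center (a point): Centre (half-way up) of the loose screw cap: aluminium, round, ribbed, 53 mm across, 28.5 mm high, 0.06 kg, standing open side down on the slab at the start; z points up out of its closed top.
- cap: The same cap; origin at the centre of its open underside. Its skirt is 46 mm wide inside, with four inward lugs 90 degrees apart, 5 mm wide and 4 mm high, 1 mm above the lower edge. How the lugs are turned is not told by this frame.
- jar_mouth (a point): Centre of the jar's top rim; z up. Seen from above, clockwise is forward. The cap's centre lies 5 mm above this point with the lugs on the thread's stops, 2 mm above on the flat thread tops, 7 mm below once the lugs have dropped into the openings, 11 mm below when fully home.
- jar: Cream stoneware jar in the rack, 78 mm across, 110 mm high; origin at its underside, on its axis. Neck 34 mm across, tapered to 29 mm at the rim; shoulder 30 mm below the rim. More than 28 N between cap and jar (the sum over all contacts) is forcing.
- jar_thread (a point): On the jar's axis, 20 mm below the rim, at the floor of the openings. Going clockwise each quarter of the thread (43 mm across) has an opening of 24 degrees, a thread of 60 and an upright stop of 6 that rises 3 mm above the thread top. How the openings are turned is not told by this frame: find them by feel.
- jar_turn (a point): On the jar's axis, 11 mm below the rim. On the thread tops, forward jams on a stop within 60 degrees; backward drops into the openings within 80 degrees, and at most 10 degrees later meets the stop behind. From that stop, 70 degrees forward under the threads, 4 mm down a slope and onto a level end, is home: an end stop.
- seat: Dark soft seat under the jar, 96 mm across; origin at its underside, on the jar's axis. Pushed down, the jar sinks about 1 mm per 1.5 N after the first 1 N (10 mm at most); turned, it twists 0.1 rad per 0.4 N m; it springs back.
- rack: Beige plastic rack, 240 mm (its x) by 400 mm (its y), floor 20 mm and rim 47 mm above the slab, fixed; origin under its centre. The jar's axis is at x = -45 mm, y = -90 mm in its frame; the noodle bowl stands at its +y end.
- noodle_bowl: Bystander, leave it alone: white ceramic noodle bowl, 144 mm across, 65 mm high, on the rack; origin at its underside.
- ladle: Bystander, leave it alone: steel ladle, about 200 mm long, lying on the rack beyond the jar; origin at its underside.
- rice_paddle: Bystander, leave it alone: bamboo rice paddle, 215 mm long, lying on the slab near the robot; origin at its underside.
- storage_box: Bystander, leave it alone: clear plastic storage box with a hinged lid, 138 x 188 x 82 mm; origin at its underside.
- sauce_dish: Bystander, leave it alone: small ceramic dish, 84 mm across, 22 mm high; origin at its underside.
- sauce_bottle: Bystander, leave it alone: amber glass bottle, 64 mm across, 210 mm high; origin at its underside.
- chopstick_pot: Bystander, leave it alone: terracotta pot with chopsticks, 68 mm across, 190 mm high over the chopsticks; origin at its underside.
Things that resemble listed ones, but are neither listed nor needed, are in the scene too. Of the things like the cap, leave any that is purple; of the rest the smaller one is meant.

How it is judged:
On the way, in this order (a step that is already met when the one before it is completed fails the run):
1. the cap is brought upright over the jar's mouth, centred within 6 mm, its centre between 1 and 40 mm above the rim (horizontal distance between cap_center and jar_mouth below 0.006 m and z of cap_center in the frame of jar_mouth between 0.001 and 0.04 m and angle between cap_center's own z axis and vertical below 0.15 rad), for 0.05 s.
2. the cap has dropped into the openings of the thread (centre at least 5 mm below the rim) but is not yet home (horizontal distance between cap_center and jar_mouth below 0.004 m and z of cap_center in the frame of jar_mouth between -0.0092 and -0.005 m and angle between cap_center's own z axis and vertical below 0.08 rad), for 0.1 s.
At the end, for the whole second after the job is handed in: the cap sits on the jar fully home (its centre at least 9.4 mm below the rim, home being 10.8 mm), centred within 3 mm, level within 0.05 rad, at rest and released (z of cap_center in the frame of jar_mouth below -0.0094 m and horizontal distance between cap_center and jar_mouth below 0.003 m and angle between cap_center's own z axis and vertical below 0.05 rad and linear speed of cap below 0.02 m/s and contact force between the fingers and cap below 0.1 N); the robot touches nothing.
It fails at once if the cap is forced on the neck (more than 28 N between cap and jar) (contact force between cap and jar above 28 N).
It fails at once if a bystander is pushed more than 25 mm (distance of any of noodle_bowl, ladle, rice_paddle, storage_box, sauce_dish, sauce_bottle, chopstick_pot from where it was at the start of the episode above 0.025 m).
It also fails if it takes over 72 s, if anything falls off the work surface, if the arm or the gripper's body presses on something with over 40 N, if the wrist force passes 120 N, or if a joint passes its speed limit or range.

## Working session

There is one attempt and no reset: what is moved stays moved. The work goes in short steps, each a Python script; the robot and the scene stay as the last script left them, time stands still between calls to the robot, and variables do not carry over. Pictures are saved under pics/ and viewed, and the job is handed in when it is done.

```bash
mkdir -p pics; cat > h.py <<'E'
import numpy as np, cv2
from cell import r, optics
def grab(n,tag):
    d=optics.get_image(n); cv2.imwrite(f'pics/{tag}.png',d['pixels'][:,:,::-1]); np.savez(f'{tag}.npz',**d); return d
def ray(d,u,v):
    T=np.linalg.inv(d['camera_from_world']); p=np.array([(u-d['cx'])/d['fx'],(v-d['cy'])/d['fy'],1.]); return T[:3,3],T[:3,:3]@p
def onz(d,u,v,z):
    o,k=ray(d,u,v); return o+k*(z-o[2])/k[2]
def dep(d,u,v):
    o,k=ray(d,u,v); return o+k*float(d['depth'][int(v),int(u)])
E
python3 - <<'E'
from h import *
for n in('scene','top'):
    d=grab(n,n+'0'); print(n,d['fx'],np.linalg.inv(d['camera_from_world'])[:3].round(3))
print(r.finger_overhang,r.current_t(),r.current_ee_rot(),r.current_contact_force(),r.current_opening())
E
```

```text
scene 434.6705395810977 [[-0.455  0.658 -0.6    1.415]
 [ 0.891  0.329 -0.314  0.405]
 [-0.009 -0.678 -0.735  1.172]]
top 505.34474941017777 [[ 0.017 -0.992  0.128  0.388]
 [-1.    -0.019 -0.018 -0.05 ]
 [ 0.02  -0.127 -0.992  1.535]]
0.022 0.1 [ 9.78771961e-01  2.04951682e-01 -6.44114797e-05 -5.01435972e-04] [ 0.58165831 -0.32940654 -0.14908481] 0.9994077322678542
```

View pics/scene0.png

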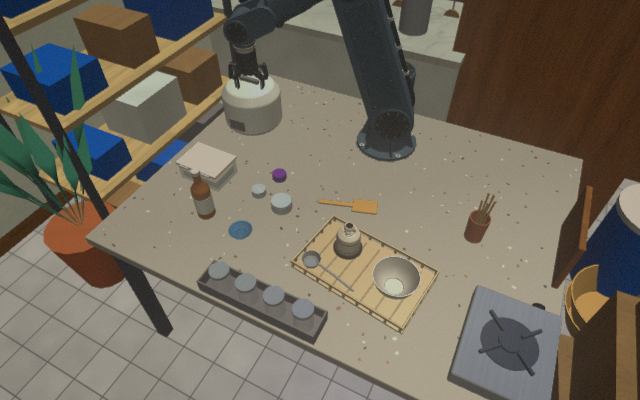

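View pics/top0.png

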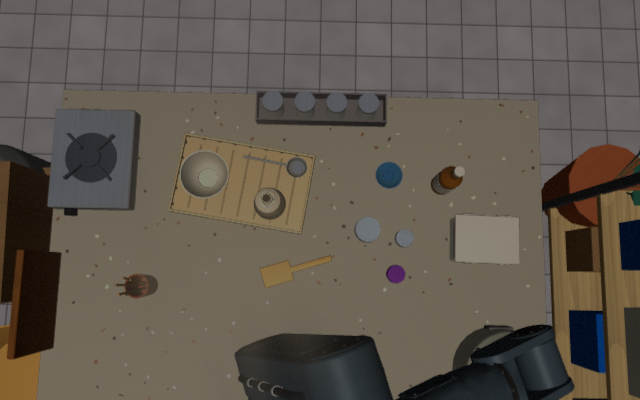

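The top view shows silver caps at (367,230), which is larger, and (404,239), which is smaller. The purple one is at (396,274), the jar at about (269,200) and the rack around it. In the scene view the small cap is at (259,190) and the jar's neck at (349,229). I'll measure these next.

```bash
python3 - <<'E'
from h import *
t=dict(np.load('top0.npz'));s=dict(np.load('scene0.npz'))
def crop(d,u,v,w,k,n):
    c=d['pixels'][v-w:v+w,u-w:u+w,::-1]; return cv2.resize(c,None,fx=k,fy=k,interpolation=cv2.INTER_NEAREST)
a=np.hstack([crop(t,388,240,40,5,''),crop(t,269,203,25,8,'')]);b=np.hstack([crop(s,270,190,40,5,''),crop(s,349,235,25,8,'')])
cv2.imwrite('pics/crops.png',cv2.resize(np.vstack([a,b]),(600,600)))
for d,u,v in((t,367,230),(t,404,239),(t,396,274),(t,269,200),(t,268,205),(s,259,188),(s,281,200),(s,349,225)): print(u,v,dep(d,u,v).round(4))
# height segmentation
for nm,d in(('top',t),('scene',s)):
    vv,uu=np.mgrid[:400,:640]
    T=np.linalg.inv(d['camera_from_world']);P=np.stack([(uu-d['cx'])/d['fx'],(vv-d['cy'])/d['fy'],np.ones_like(uu)],-1)*d['depth'][...,None]
    W=P@T[:3,:3].T+T[:3,3]
    m=((W[...,2]>.022)&(W[...,2]<.035)&(d['depth']>0)).astype(np.uint8)
    n,l,st,c=cv2.connectedComponentsWithStats(m)
    for i in range(1,n):
        if 30<st[i,4]<700:
            p=W[l==i]; print(nm,c[i].round(1),st[i,4],p.mean(0).round(4),p.min(0).round(3),p.max(0).round(3),np.median(p[:,2]).round(4),d['pixels'][l==i].mean(0).astype(int))
    m=((W[...,2]>.118)&(W[...,2]<.15)&(abs(W[...,0]-.53)<.1)&(abs(W[...,1]-.1)<.15)); p=W[m]; print(nm,'rim',len(p),p.mean(0) if len(p) else 0,p.min(0),p.max(0))
E
```

```text
367 230 [ 0.5176 -0.2047  0.0428]
404 239 [ 0.4935 -0.3164  0.0336]
396 274 [ 0.3896 -0.2929  0.0298]
269 200 [0.5894 0.0801 0.1301]
268 205 [0.5768 0.0836 0.1177]
259 188 [ 0.5006 -0.3108  0.0311]
281 200 [ 0.5264 -0.2006  0.0429]
349 225 [0.5941 0.0909 0.1313]
top [268.1 121.4] 34 [0.8474 0.0995 0.0289] [0.846 0.066 0.022] [0.849 0.137 0.034] 0.0294 [49 44 40]
top [293.2 121.9] 37 [0.8476 0.0227 0.0282] [ 0.845 -0.02   0.023] [0.85  0.06  0.035] 0.0284 [43 39 36]
top [344. 123.] 63 [ 0.8474 -0.1333  0.0291] [ 0.845 -0.204  0.022] [ 0.85  -0.069  0.035] 0.0298 [37 34 32]
top [136.2 138.1] 32 [0.7861 0.4977 0.0288] [0.75  0.494 0.022] [0.818 0.5   0.035] 0.029 [47 45 41]
top [251.4 157.7] 38 [0.7325 0.1467 0.0288] [0.725 0.117 0.022] [0.742 0.17  0.035] 0.0291 [100  93  83]
top [297.4 168.7] 189 [0.7018 0.0066 0.0271] [ 0.662 -0.026  0.022] [0.731 0.035 0.035] 0.0263 [86 83 77]
top [133.7 177.6] 49 [0.6644 0.4978 0.0279] [0.62  0.494 0.022] [0.711 0.501 0.035] 0.0279 [51 48 44]
top [207.  176.9] 537 [0.6708 0.2782 0.0283] [0.627 0.232 0.022] [0.712 0.322 0.035] 0.0284 [124 119 102]
t
[... 3164 characters left out ...]
] [0.943 0.089 0.035] 0.0282 [67 64 60]
scene [250.  299.9] 42 [ 0.9117 -0.0848  0.0285] [ 0.889 -0.117  0.022] [ 0.925 -0.072  0.034] 0.0289 [106 103  96]
scene [276.3 313. ] 48 [0.9137 0.0075 0.029 ] [ 0.88  -0.022  0.022] [0.926 0.022 0.035] 0.0293 [107 104  97]
scene [313.6 330.9] 62 [0.9143 0.1302 0.0291] [0.853 0.094 0.022] [0.943 0.142 0.035] 0.0291 [71 67 62]
scene [303.8 327.1] 33 [0.9166 0.0996 0.028 ] [0.895 0.07  0.023] [0.926 0.117 0.035] 0.0283 [110 107  98]
scene [472.2 387.8] 126 [0.8704 0.5654 0.0285] [0.862 0.501 0.022] [0.873 0.63  0.035] 0.0292 [76 74 70]
scene rim 120 [0.60319337 0.09387979 0.12815822] [0.58076315 0.0719423  0.11809207] [0.62026783 0.11405957 0.13801295]
```

View pics/crops.png

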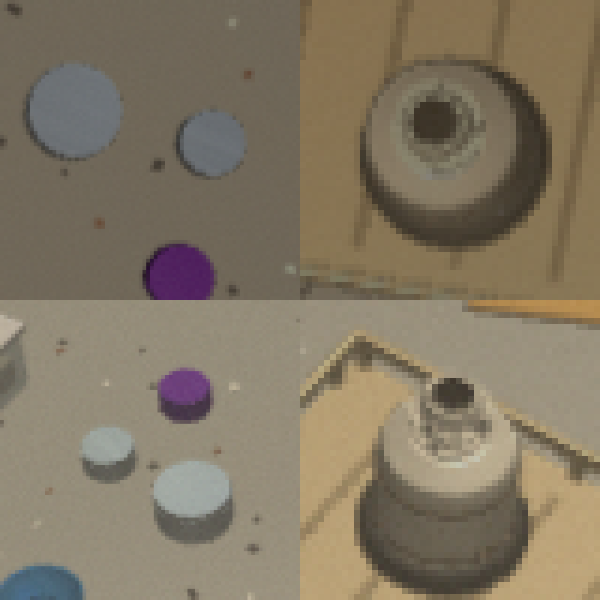

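```bash
cat >> h.py <<'E'
from scipy.spatial.transform import Rotation as Ro
def quat(a):
    y=np.array([np.cos(a),np.sin(a),0]);z=np.array([0,0,-1.]);return Ro.from_matrix(np.c_[np.cross(y,z),y,z]).as_quat()
def tri(rs):
    A=0;b=0
    for o,k in rs:
        k=k/np.linalg.norm(k);M=np.eye(3)-np.outer(k,k);A=A+M;b=b+M@o
    p=np.linalg.solve(A,b);return p,[np.linalg.norm(np.cross(p-o,k/np.linalg.norm(k))) for o,k in rs]
E
python3 - <<'E'
from h import *
t=dict(np.load('top0.npz'));s=dict(np.load('scene0.npz'))
def W(d):
    vv,uu=np.mgrid[:400,:640];T=np.linalg.inv(d['camera_from_world'])
    return (np.stack([(uu-d['cx'])/d['fx'],(vv-d['cy'])/d['fy'],np.ones_like(uu)],-1)*d['depth'][...,None])@T[:3,:3].T+T[:3,3]
def cen(m,d,u,v,w):
    k=np.zeros(m.shape,bool);k[v-w:v+w,u-w:u+w]=1;yy,xx=np.nonzero(m&k);c=max(cv2.findContours((m&k).astype(np.uint8),0,1)[0],key=cv2.contourArea);print((len(xx)),cv2.fitEllipse(c));return cv2.fitEllipse(c)[0]
# cap top faces: brightness
gt=t['pixels'].astype(int);gs=s['pixels'].astype(int)
mt=(gt[...,2]-gt[...,0]>=2); ms=(gs[...,2]>=gs[...,0]-4)&(gs.sum(2)>440)
a=cen(mt,t,404,239,16);b=cen(ms,s,259,189,12)
print('cap',tri([ray(t,*a),ray(s,*b)]),onz(t,*a,.0285),onz(s,*b,.0285))
# jar mouth dark
for th in(110,140,170,200):
    a=cen(gt.sum(2)<th,t,266,198,5);b=cen(gs.sum(2)<th+20,s,349,225,6)
    print(th,'jar',tri([ray(t,*a),ray(s,*b)]))
print(gt[190:208,258:276].sum(2));print(gs[218:236,340:358].sum(2))
E
```

```text
229 ((404.1190490722656, 237.71690368652344), (15.981512069702148, 16.411537170410156), 111.05733489990234)
95 ((257.9924621582031, 188.1249542236328), (8.238563537597656, 12.427422523498535), 88.10846710205078)
cap (array([ 0.49785548, -0.3180532 ,  0.02485983]), [np.float64(0.00028847414203897806), np.float64(0.0002884741420389598)]) [ 0.49772518 -0.31766833  0.0285    ] [ 0.50068173 -0.31547426  0.0285    ]Traceback (most recent call last):
  File "<stdin>", line 15, in <module>
  File "<stdin>", line 7, in cen
ValueError: max() iterable argument is empty
```

```bash
python3 - <<'E'
from h import *
t=dict(np.load('top0.npz'));s=dict(np.load('scene0.npz'))
gt=t['pixels'].astype(int).sum(2);gs=s['pixels'].astype(int).sum(2)
print(gt[190:208,258:276]);print(gs[218:236,340:358])
E
```

```text
[[273 253 278 316 306 306 306 308 316 307 299 303 300 301 299 307 282 211]
 [237 269 319 311 310 318 331 339 342 307 327 316 312 297 298 295 298 285]
 [276 323 314 322 338 352 351 354 327 273 340 345 343 321 308 300 297 298]
 [323 318 323 346 359 339 308 290 265 285 302 309 342 357 336 303 305 302]
 [323 324 338 362 324 294 310 218 232 280 314 252 260 350 362 318 307 307]
 [323 324 348 341 330 253 154 148 150 155 168 244 299 284 346 358 303 309]
 [330 330 349 289 325 156 152 149 143 152 159 205 331 274 289 361 321 315]
 [331 343 349 296 270 151 154 155 157 158 157 172 244 278 254 369 330 316]
 [338 356 339 287 231 153 154 153 149 158 156 168 242 311 238 334 267 325]
 [341 367 366 296 272 148 153 158 156 153 159 180 274 295 239 280 278 334]
 [343 358 359 306 335 183 151 157 152 155 163 217 294 256 285 317 343 334]
 [346 362 364 326 296 261 219 216 189 199 252 276 282 254 328 373 363 331]
 [347 354 372 357 296 305 311 307 276 288 336 293 256 314 372 351 360 329]
 [350 354 370 370 347 297 288 305 311 295 263 299 318 371 351 303 353 337]
 [352 349 361 376 373 362 295 286 307 295 302 369 
[... 901 characters left out ...]
221 447 449 481 428 426]
 [415 478 496 463 312 406 378 285 214 193 217 221 335 418 444 518 467 428]
 [445 439 494 464 323 280 420 424 322 301 339 347 414 380 418 500 503 454]
 [443 438 469 515 345 297 305 348 388 411 412 358 351 356 418 447 486 488]
 [441 438 386 495 396 330 356 319 316 324 333 349 330 325 281 368 472 492]
 [440 451 428 453 342 267 382 338 346 333 336 389 381 316 291 352 476 492]
 [446 444 443 462 421 320 376 435 457 418 407 499 503 439 368 455 491 496]
 [436 442 489 437 498 409 348 343 422 404 400 460 421 500 445 477 497 495]
 [440 446 467 519 444 364 302 379 350 396 394 469 481 472 533 529 510 502]
 [445 444 447 478 520 446 372 480 491 472 438 419 441 534 557 506 503 500]]
```

```bash
python3 - <<'E'
from h import *
t=dict(np.load('top0.npz'));s=dict(np.load('scene0.npz'))
def cen(d,u,v,w,lo,hi):
    g=d['pixels'].astype(float).sum(2)[v-w:v+w+1,u-w:u+w+1];k=np.clip((hi-g)/(hi-lo),0,1)
    yy,xx=np.mgrid[v-w:v+w+1,u-w:u+w+1];return (k*xx).sum()/k.sum(),(k*yy).sum()/k.sum(),k.sum()
a=cen(t,266,198,3,155,290);b=cen(s,349,225,3,175,350);print(a,b)
print(tri([ray(t,*a[:2]),ray(s,*b[:2])]))
for z in(.13,.133,.136,.14):print(z,onz(t,*a[:2],z),onz(s,*b[:2],z))
# jar body footprint and rack corners
for u,v in((185,134),(316,154),(302,234),(171,211)):print(onz(t,u,v,.047))
q0=r.current_q()
for a in(125,-55,90,-90):
    print(a,[ (None if x is None else np.round(x,2)) for x in (r.inverse_kinematics([.498,-.3175,.15],quat(np.radians(a))),)])
for a in range(-180,180,30): 
    x=r.inverse_kinematics([.593,.09,.25],quat(np.radians(a))); print(a,None if x is None else np.round(x,2))
E
```

```text
(np.float64(265.90351652235375), np.float64(197.80915356069977), np.float64(41.91851851851852)) (np.float64(349.07829825752435), np.float64(225.16157501697217), np.float64(25.25142857142857))
(array([0.59479947, 0.09007816, 0.13089245]), [np.float64(0.0013281168444459611), np.float64(0.0013281168444459713)])
0.13 [0.59544606 0.0889415  0.13      ] [0.59353903 0.09101687 0.13      ]
0.133 [0.59500363 0.08864445 0.133     ] [0.59590653 0.09192019 0.133     ]
0.136 [0.59456121 0.08834741 0.136     ] [0.59827403 0.0928235  0.136     ]
0.14 [0.59397131 0.08795135 0.14      ] [0.60143069 0.09402791 0.14      ]
[0.79703946 0.34619582 0.047     ]
[ 0.74389881 -0.04915727  0.047     ]
[ 0.50194075 -0.01238154  0.047     ]
[0.56291712 0.37525573 0.047     ]
125 [array([-0.65,  0.54,  1.63, -0.  ,  0.96, -2.83])]
-55 [array([-0.65,  0.54,  1.63, -0.  ,  0.96,  0.31])]
90 [array([-0.65,  0.54,  1.63, -0.  ,  0.96, -2.22])]
-90 [array([-0.65,  0.54,  1.63, -0.  ,  0.96,  0.92])]
-180 None
-150 [ 0.07  0.44  1.52 -0.    1.18  2.69]
-120 [ 0.07  0.44  1.52 -0.    1.18  2.17]
-90 [ 0.07  0.44  1.52 -0.    1.18  1.64]
-60 [ 0.07  0.44  1.52 -0.    1.18  1.12]
-30 [ 0.07  0.44  1.52 -0.    1.18  0.6 ]
0 [ 0.07  0.44  1.52 -0.    1.18  0.07]
30 [ 0.07  0.44  1.52 -0.    1.18 -0.45]
60 [ 0.07  0.44  1.52 -0.    1.18 -0.97]
90 [ 0.07  0.44  1.52 -0.    1.18 -1.5 ]
120 [ 0.07  0.44  1.52 -0.    1.18 -2.02]
150 [ 0.07  0.44  1.52 -0.    1.18 -2.54]
```

```bash
python3 - <<'E'
from h import *
q=quat(np.radians(-55)); c=np.array([.4982,-.3173,0])
r.move_to(c+[0,0,.12],q); print(r.current_t(),r.current_contact_force().round(2))
r.set_gripper(0.85,20)
r.move_linear(c+[0,0,.045],vel=.15)
f0=r.current_contact_force(); z=.045
while z>.0265:
    z-=.003; r.move_linear(c+[0,0,max(z,.026)],vel=.05)
    f=r.current_contact_force()-f0
    if np.abs(f).max()>3: break
print(r.current_t(),r.current_tool_pos(),f)
r.set_gripper(0.0,40); print(r.current_opening(),r.current_contact_force()-f0)
r.move_linear(c+[0,0,.1],vel=.15); print(r.current_t(),r.current_opening(),r.current_contact_force()-f0)
grab('scene','scene1')
E
```

```text
1.45 [-0.45 -0.71 -0.46]
4.1417 [ 0.49817686 -0.31729449  0.02597428] [0.23016348 0.80459103 0.58462258]
0.6097053165474273 [-0.53117982  1.1721339   3.85381975]
5.1 0.6129567374410018 [ 0.13806604  0.098552   -1.16518224]
```

View pics/scene1.png

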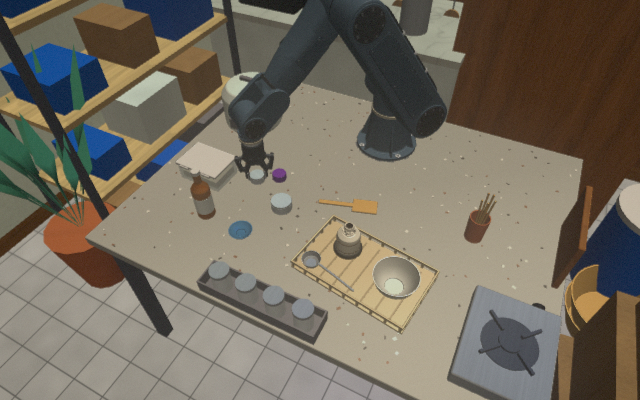

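The scene view shows the cap lifted in the jaws at about (257,173). The purple and large caps are undisturbed. Next I'll hover over the jar.

```bash
python3 - <<'E'
from h import *
q=quat(np.radians(-20)); c=np.array([.5948,.0895,0])
p=r.current_tool_pos(); r.move_linear([p[0],p[1],.22],vel=.25)
r.move_to(c+[0,0,.25],q)
r.move_linear(c+[0,0,.185],vel=.15)
print(r.current_t(),r.current_tool_pos(),r.current_q().round(3),r.current_opening(),r.current_contact_force(),r.current_torque())
s=grab('scene','scene2');t=grab('top','top2')
def crop(d,u,v,w,k): return cv2.resize(d['pixels'][v-w:v+w,u-w:u+w,::-1],None,fx=k,fy=k,interpolation=cv2.INTER_NEAREST)
cv2.imwrite('pics/c2.png',np.hstack([crop(s,349,215,40,5),crop(t,266,190,40,5)]))
E
```

```text
7.9167 [0.59524171 0.08913704 0.18569115] [ 0.071  0.517  1.576 -0.     1.048  0.421] 0.6154199735851167 [-0.80283685  0.67504107  0.24207239] [-0.01528416  0.0282563   0.02234331]
```

View pics/c2.png

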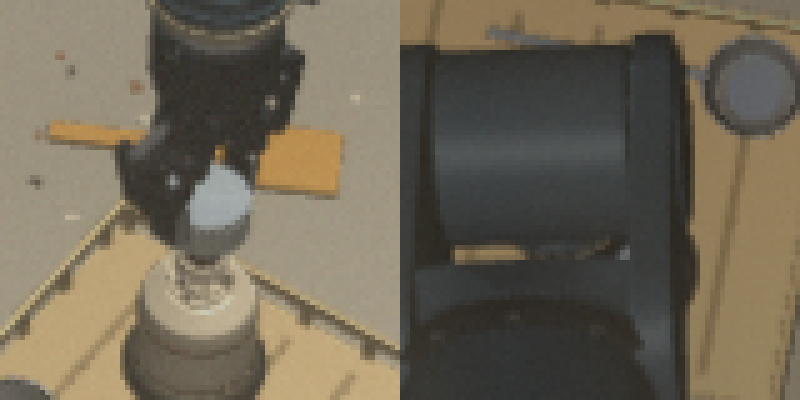

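```bash
python3 - <<'E'
from h import *
q=quat(np.radians(-63)); c=np.array([.5948,.0895,0])
r.move_to(c+[0,0,.185],q); r.sleep(.2)
print(r.current_t(),r.current_tool_pos(),r.current_q().round(3),Ro.from_quat(r.current_ee_rot()).as_matrix().round(4))
s=grab('scene','scene3')
def crop(d,u,v,w,k): return cv2.resize(d['pixels'][v-w:v+w,u-w:u+w,::-1],None,fx=k,fy=k,interpolation=cv2.INTER_NEAREST)
cv2.imwrite('pics/c3.png',crop(s,349,215,30,10))
E
```

```text
8.9667 [0.59482211 0.08949509 0.18510723] [ 0.072  0.517  1.577 -0.     1.047  1.17 ] [[ 8.905e-01  4.549e-01  1.000e-04]
 [ 4.549e-01 -8.905e-01  0.000e+00]
 [ 1.000e-04  0.000e+00 -1.000e+00]]
```

View pics/c3.png

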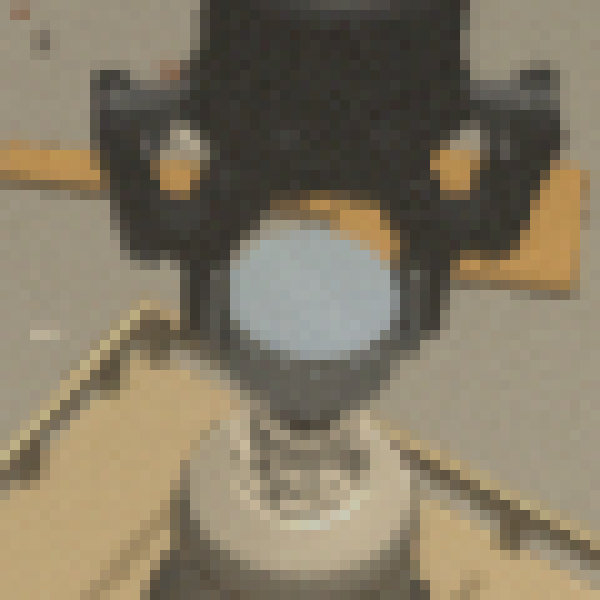

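```bash
python3 - <<'E'
from h import *
s=dict(np.load('scene3.npz'));g=s['pixels'].astype(int)
m=(g[...,2]>=g[...,0]+2)&(g.sum(2)>330);k=np.zeros_like(m);k[202:226,338:362]=1;m&=k
c=max(cv2.findContours(m.astype(np.uint8),0,1)[0],key=cv2.contourArea);e=cv2.fitEllipse(c)
ys,xs=np.nonzero(m);print(e,xs.mean(),ys.mean(),len(xs))
for z in(.1856,.1876,.19):print(z,onz(s,*e[0],z),onz(s,xs.mean(),ys.mean(),z))
T=np.linalg.inv(s['camera_from_world'])
P=np.array([dep(s,x,y) for x,y in zip(xs,ys)]);print(np.median(P,0),P.mean(0),P.min(0),P.max(0))
s0=dict(np.load('scene0.npz'))
for v in range(219,232):print(v,[dep(s0,u,v).round(3).tolist()for u in(346,349,352)])
E
```

```text
((349.83380126953125, 214.1799774169922), (11.210704803466797, 15.727584838867188), 94.959716796875) 349.81528662420385 214.171974522293 157
0.1856 [0.59677999 0.09210432 0.1856    ] [0.59677547 0.09204112 0.1856    ]
0.1876 [0.59844075 0.09273828 0.1876    ] [0.59843624 0.09267521 0.1876    ]
0.19 [0.60043367 0.09349904 0.19      ] [0.60042917 0.09343612 0.19      ]
[0.59771496 0.09245208 0.18680318] [0.59771698 0.09238906 0.18681592] [0.57430046 0.06856184 0.18125895] [0.62417697 0.11692151 0.19207019]
219 [[0.469, 0.03, -0.001], [0.466, 0.04, 0.001], [0.462, 0.05, 0.003]]
220 [[0.473, 0.032, -0.001], [0.469, 0.042, 0.0], [0.467, 0.052, 0.003]]
221 [[0.476, 0.033, -0.003], [0.472, 0.043, -0.002], [0.467, 0.053, -0.002]]
222 [[0.519, 0.051, 0.046], [0.475, 0.045, -0.003], [0.474, 0.055, 0.001]]
223 [[0.591, 0.079, 0.131], [0.589, 0.089, 0.135], [0.473, 0.055, -0.005]]
224 [[0.596, 0.081, 0.133], [0.593, 0.09, 0.134], [0.589, 0.099, 0.134]]
225 [[0.597, 0.082, 0.129], [0.594, 0.091, 0.131], [0.59, 0.099, 0.131]]
226 [[0.603, 0.085, 0.133], [0.598, 0.093, 0.131], [0.596, 0.102, 0.134]]
227 [[0.608, 0.087, 0.134], [0.603, 0.095, 0.134], [0.599, 0.103, 0.134]]
228 [[0.609, 0.088, 0.131], [0.606, 0.096, 0.132], [0.602, 0.105, 0.132]]
229 [[0.609, 0.088, 0.126], [0.607, 0.097, 0.129], [0.606, 0.106, 0.133]]
230 [[0.611, 0.089, 0.124], [0.611, 0.099, 0.129], [0.604, 0.106, 0.125]]
231 [[0.613, 0.09, 0.122], [0.614, 0.1, 0.128], [0.606, 0.107, 0.124]]
```

```bash
cat >> h.py <<'E'
def F(n=5,dt=.012):
    a=[]
    for i in range(n):
        a.append(np.r_[r.current_contact_force(),r.current_torque()]);r.sleep(dt)
    return np.mean(a,0)
E
python3 - <<'E'
from h import *
q=quat(np.radians(-63)); c=np.array([.5948,.0895,0])+[-.0014,-.0005,0]
r.move_linear(c+[0,0,.165],vel=.1); r.sleep(.15)
f0=F(10); np.save('f0.npy',f0); print(f0.round(3)); z=.158
r.move_linear(c+[0,0,z],vel=.08)
while z>.138:
    f=F()-f0; print(round(z,4),f.round(2),r.current_tool_pos()[2].round(4))
    if f[2]>2.2 or np.abs(f[:2]).max()>3: break
    z-=.001; r.move_linear(c+[0,0,z],vel=.02)
print(r.current_t()); s=grab('scene','scene4')
def crop(d,u,v,w,k): return cv2.resize(d['pixels'][v-w:v+w,u-w:u+w,::-1],None,fx=k,fy=k,interpolation=cv2.INTER_NEAREST)
cv2.imwrite('pics/c4.png',crop(s,349,220,30,10))
E
```

```text
[ 0.062 -0.093 -0.62  -0.012 -0.011 -0.01 ]
0.158 [-0.2  -0.15  0.35  0.04  0.01  0.02] 0.1577
0.157 [-0.31  0.06  0.67  0.01 -0.01  0.02] 0.1571
0.156 [-0.08  0.19 -0.34  0.01  0.02  0.01] 0.156
0.155 [-0.4   0.32  0.37  0.01 -0.02 -0.01] 0.155
0.154 [-0.43  0.3   0.04  0.01  0.01 -0.  ] 0.154
0.153 [-0.2  -0.2   0.2   0.02  0.02  0.02] 0.1529
0.152 [ 0.03 -0.03 -0.19  0.   -0.01 -0.  ] 0.1519
0.151 [0.12 0.12 0.1  0.01 0.01 0.01] 0.151
0.15 [ 0.3  -0.15  0.21 -0.01 -0.02  0.  ] 0.15
0.149 [ 0.19  0.28 -0.13 -0.01 -0.04  0.01] 0.149
0.148 [ 0.41  0.45 -0.41  0.01 -0.1   0.02] 0.1479
0.147 [ 0.86  0.24  1.85  0.03 -0.11  0.01] 0.1471
0.146 [ 0.57  0.01  2.99  0.03 -0.11  0.02] 0.1462
13.3917
```

View pics/c4.png

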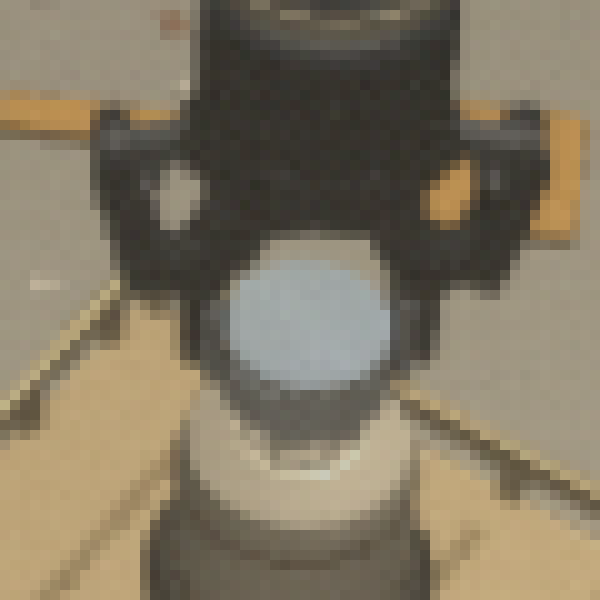

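The cap sits on the thread in the picture, with its top at about (349,222). The contact height of 0.1475 matches the thread tops. There is a small +x side force, so I'll re-centre before turning.

```bash
python3 - <<'E'
from h import *
f0=np.load('f0.npy');c=np.array([.5934,.0890,.146])
for dx,dy in((.0007,0),(.0014,0),(.0021,0),(.0014,.001),(.0014,-.001)):
    r.move_linear(c+[dx,dy,0],vel=.02);print(dx,dy,(F(8)-f0).round(2),r.current_tool_pos().round(4))
print(r.current_t())
E
```

```text
0.0007 0 [-1.1   0.32  2.98  0.04  0.14  0.01] [0.594  0.089  0.1459]
0.0014 0 [-1.35  0.14  3.22  0.05  0.26  0.02] [0.5947 0.089  0.1459]
0.0021 0 [-1.81  0.45  3.22  0.03  0.25  0.02] [0.5955 0.089  0.146 ]
0.0014 0.001 [ 0.34 -1.02  2.9  -0.2  -0.05  0.  ] [0.595  0.09   0.1461]
0.0014 -0.001 [ 0.31  0.65  3.17  0.18 -0.05  0.03] [0.5949 0.0881 0.1461]
15.025
```

```bash
cat > turn.py <<'E'
from h import *
f0=np.load('f0.npy');c=np.array([.5943,.0889]);z=.1462;a=-63.
r.move_linear([*c,z],vel=.02)
dropped=False
while a<25 and r.current_t()<45:
    a+=2.5; r.move_to([*c,z],quat(np.radians(a)))
    f=F(5)-f0; print(a,round(z,4),f.round(2))
    if abs(f[5])>.3 or np.abs(f[:2]).max()>5 or f[2]>8: print('STOP');break
    if f[2]>3.8: z+=.0005
    elif f[2]<2.2:
        zs=z
        while True:
            z-=.001; r.move_linear([*c,z],vel=.03); f=F(4)-f0
            print('   dn',round(z,4),f.round(2))
            if f[2]>2.5 or z<.130 or np.abs(f[:2]).max()>4: break
        if z<.1415: dropped=True;break
print(dropped,a,z,r.current_t(),r.current_tool_pos(),r.current_opening())
E
python3 turn.py
```

```text
-60.5 0.1462 [ 0.26 -0.06  3.64 -0.04 -0.04 -0.01]
-58.0 0.1462 [-0.28  0.04  2.88 -0.06  0.02  0.01]
-55.5 0.1462 [-0.55 -0.56  2.68 -0.08  0.04  0.02]
-53.0 0.1462 [-0.56 -0.22  1.92  0.    0.01  0.  ]
   dn 0.1452 [ 1.36  0.24  0.36  0.02 -0.21  0.03]
   dn 0.1442 [ 1.25  0.42  0.34  0.03 -0.25  0.05]
   dn 0.1432 [ 0.92  0.39 -0.26  0.03 -0.27  0.04]
   dn 0.1422 [ 1.17  0.54 -1.33  0.05 -0.19  0.05]
   dn 0.1412 [-0.02 -0.2   0.44  0.01  0.02  0.02]
   dn 0.1402 [-0.26  0.11 -0.06  0.02 -0.01  0.01]
   dn 0.1392 [-0.11  0.07  0.38 -0.   -0.01  0.02]
   dn 0.1382 [ 0.15  0.13  1.07  0.04 -0.02 -0.02]
   dn 0.1372 [-0.09 -0.62  2.99 -0.    0.    0.01]
True -53.0 0.1372 18.9917 [0.59440652 0.08889892 0.1373466 ] 0.6034375824023037
```

```bash
cat > fwd.py <<'E'
from h import *
f0=np.load('f0.npy');c=np.array([.5943,.0889]);z=.1372;a=-53.
while a>-130 and r.current_t()<58:
    a-=2.5; r.move_to([*c,z],quat(np.radians(a)))
    f=F(5)-f0; print(a,round(z,4),f.round(2))
    if abs(f[5])>.25 or np.abs(f[:2]).max()>6 or f[2]>9: print('STOP');break
    n=0
    while f[2]<1.7 and n<3:
        z-=.0005;n+=1; r.move_linear([*c,z],vel=.03); f=F(4)-f0
    if f[2]>4: z+=.0005
print(a,z,r.current_t(),r.current_tool_pos(),r.current_opening(),np.degrees(r.current_q()[5]),(F(8)-f0).round(2))
E
python3 fwd.py
```

```text
-55.5 0.1372 [ 0.23 -0.05  2.9   0.01 -0.03  0.01]
-58.0 0.1372 [ 0.13  0.28  2.84  0.06 -0.    0.03]
-60.5 0.1372 [ 0.15 -0.01  2.66  0.03  0.   -0.  ]
-63.0 0.1372 [0.27 0.04 3.2  0.04 0.04 0.02]
-65.5 0.1372 [-0.27  0.01  2.92  0.02  0.04  0.02]
-68.0 0.1372 [-0.18 -0.11  2.69  0.03  0.06  0.04]
-70.5 0.1372 [-0.82 -0.09  2.47 -0.01  0.12  0.02]
-73.0 0.1372 [-0.72 -0.16  2.28 -0.02  0.09  0.01]
-75.5 0.1372 [-0.14 -0.04  2.04  0.02  0.02 -0.01]
-78.0 0.1372 [-0.14  0.09  1.65  0.02  0.02 -0.  ]
-80.5 0.1367 [-0.17  0.4   2.28  0.04  0.04 -0.  ]
-83.0 0.1367 [ 0.61 -0.09  1.8   0.06  0.05  0.  ]
-85.5 0.1367 [0.09 0.44 1.46 0.08 0.03 0.02]
-88.0 0.1357 [-0.17  0.39  2.21  0.08  0.03  0.  ]
-90.5 0.1357 [-0.03  0.16  2.55  0.08  0.04  0.  ]
-93.0 0.1357 [-0.13  0.88  2.    0.16  0.07  0.01]
-95.5 0.1357 [-0.41  0.89  1.81  0.22  0.03 -0.01]
-98.0 0.1357 [ 0.08  1.11  1.19  0.28 -0.02  0.03]
-100.5 0.1352 [ 0.11  2.05  1.43  0.37 -0.01  0.03]
-103.0 0.1347 [ 0.21  2.31  1.92  0.42 -0.05  0.02]
-105.5 0.1347 [ 0.17  2.56  1.75  0.45 -0.08  0.03]
-108.0 0.1347 [ 0.56  2.36  1.67  0.49 -0.06  0.04]
-110.5 0.1342 [-0.08  2.79  1.6   0.58 -0.04  0.02]
-113.0 0.1337 [-0.06  4.06  2.44  0.74 -0.03  0.07]
-115.5 0.1337 [ 0.06  5.85  1.99  0.92 -0.06  0.15]
-118.0 0.1337 [ 0.55  6.28  2.61  1.08 -0.1   0.28]
STOP
-118.0 0.13369999999999999 28.5583 [0.59440016 0.08920888 0.13375078] 0.6099576864798495 121.99670135539063 [ 0.39  5.95  2.51  1.08 -0.11  0.27]
```

```bash
python3 - <<'E'
from h import *
f0=np.load('f0.npy');c=np.array([.5943,.0889]);z=.1337
for dy in(.0007,.0014,.002):
    r.move_linear([*(c+[0,dy]),z],vel=.02);f=F(6)-f0;print(dy,f.round(2),r.current_tool_pos().round(4))
    if abs(f[1])<1.5:break
c=c+[0,dy]
for a in(-119.,-121.):
    r.move_to([*c,z],quat(np.radians(a)));f=F(6)-f0;print(a,f.round(2),r.current_t())
    if abs(f[5])>.3:break
while f[2]<2.5 and z>.131:
    z-=.0005;r.move_linear([*c,z],vel=.02);f=F(6)-f0;print(z,f.round(2))
s=grab('scene','scene5')
cv2.imwrite('pics/c5.png',cv2.resize(s['pixels'][190:250,319:379,::-1],None,fx=10,fy=10,interpolation=0))
E
```

```text
0.0007 [ 1.52  5.5   2.07  0.91 -0.26  0.24] [0.5945 0.0897 0.1338]
0.0014 [ 1.67  3.48  2.21  0.64 -0.37  0.2 ] [0.5945 0.0902 0.1338]
0.002 [ 2.46  1.22  2.25  0.23 -0.45  0.18] [0.5944 0.0907 0.1338]
-119.0 [ 3.1   1.55  2.1   0.22 -0.51  0.25] 29.825
-121.0 [ 3.19  1.15  2.16  0.22 -0.59  0.34] 30.125
0.1332 [ 3.12  1.5   3.07  0.23 -0.6   0.36]
```

View pics/c5.png

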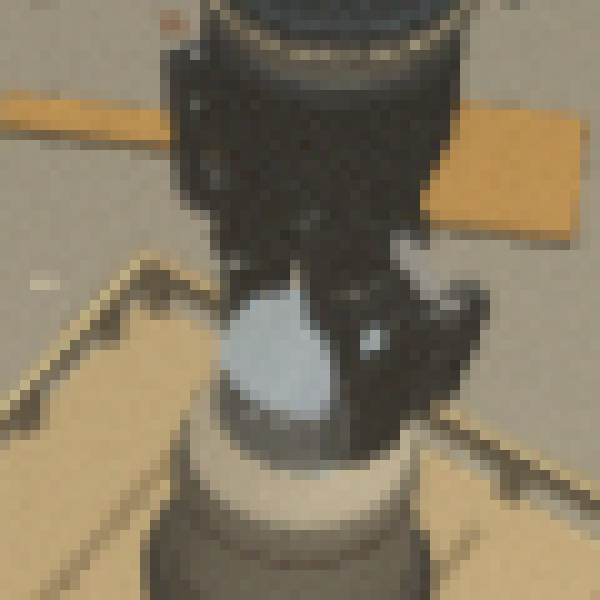

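```bash
python3 - <<'E'
from h import *
f0=np.load('f0.npy');c=np.array([.5952,.0913]);z=.1337
r.move_linear([*c,z],vel=.02);print((F(6)-f0).round(2))
r.move_to([*c,z],quat(np.radians(-117.5)));print((F(6)-f0).round(2))
r.set_gripper(0.85,20); r.sleep(.2); print(r.current_opening(),(F(6)-f0).round(2))
r.move_linear([*c,.25],vel=.12); print((F(6)-f0).round(2))
p=r.current_q(); r.move_to([.40,-.1,.35],quat(np.radians(-100)))
r.sleep(.3);print(r.current_t())
s=grab('scene','scene6');t=grab('top','top6')
a=cv2.resize(s['pixels'][195:245,324:374,::-1],None,fx=8,fy=8,interpolation=0);b=cv2.resize(t['pixels'][173:223,244:294,::-1],None,fx=8,fy=8,interpolation=0)
cv2.imwrite('pics/c6.png',np.hstack([a,b]))
for nm,d,(u,v,w) in(('s',s,(349,224,14)),('t',t,(266,199,14))):
    g=d['pixels'].astype(int);m=(g[...,2]>=g[...,0]+1);k=np.zeros_like(m);k[v-w:v+w,u-w:u+w]=1;m&=k
    cc=max(cv2.findContours(m.astype(np.uint8),0,1)[0],key=cv2.contourArea);e=cv2.fitEllipse(cc);mm=np.zeros(m.shape,np.uint8);cv2.drawContours(mm,[cc],-1,1,-1)
    P=np.array([dep(d,x,y) for y,x in zip(*np.nonzero(mm))]);A=np.c_[P[:,:2]-P[:,:2].mean(0),np.ones(len(P))];co=np.linalg.lstsq(A,P[:,2],rcond=None)[0]
    print(nm,e,P.mean(0).round(4),np.median(P[:,2]).round(4),'tilt',co[:2].round(3),onz(d,*e[0],.1365))
E
```

```text
[ 0.8  -0.56  2.9  -0.05 -0.14  0.36]
[ 0.07 -1.2   2.31 -0.16 -0.01  0.15]
0.8539225302839266 [0.23 0.3  0.78 0.01 0.01 0.  ]
[-0.26 -0.05  0.24  0.01  0.02  0.01]
34.25
s ((348.89501953125, 224.9632110595703), (11.529483795166016, 15.045686721801758), 95.31906127929688) [0.5978 0.0921 0.1362] 0.1361 tilt [0.02  0.018] [0.59818845 0.09213727 0.1365    ]
t ((268.11053466796875, 193.50123596191406), (6.692587375640869, 9.49667739868164), 121.03172302246094) [0.6079 0.0828 0.1355] 0.1355 tilt [-0.067  0.055] [0.60677768 0.08252168 0.1365    ]
```

View pics/c6.png

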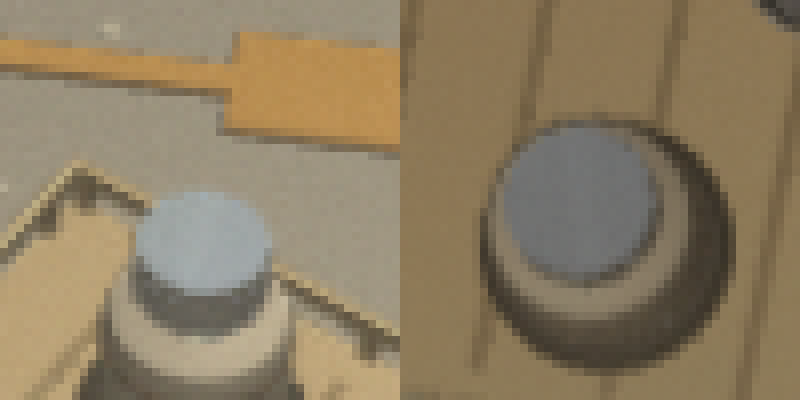

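The scene depth puts the cap top at 0.136 m. Home would be 0.1363 m, and just dropped in would be 0.140 m. The pictures show it centred and level. The top-view colour mask only caught part of the disc, so I'll redo it on depth before handing in.

```bash
python3 - <<'E'
from h import *
t=dict(np.load('top6.npz'));t0=dict(np.load('top0.npz'))
yy,xx=np.mgrid[189:206,258:275];P=np.array([dep(t,x,y) for x,y in zip(xx.ravel(),yy.ravel())]);k=P[:,2]>.128;P=P[k]
A=np.c_[P[:,:2]-P[:,:2].mean(0),np.ones(len(P))];print(len(P),P.mean(0).round(4),np.median(P[:,2]),np.linalg.lstsq(A,P[:,2],rcond=None)[0])
d=np.abs(t['pixels'].astype(int)-t0['pixels']).sum(2)>90
n,l,st,c=cv2.connectedComponentsWithStats(d.astype(np.uint8))
print([(c[i].round(),st[i,4]) for i in range(1,n) if st[i,4]>25])
r.hand_in(); print(r.current_t())
E
```

```text
254 [0.5947 0.0875 0.1409] 0.13537958162847885 [-2.81754362 -1.87383238  0.14089656]
[(array([266., 198.]), np.int32(50)), (array([344., 316.]), np.int32(7911)), (array([503., 371.]), np.int32(7231)), (array([240., 372.]), np.int32(2466)), (array([338., 367.]), np.int32(36))]
the job is handed in; nothing more can be done
the job is handed in; nothing more can be done
```

The small aluminium cap is screwed onto the jar, and my checks agree that it is fully home. I handed the job in at about 34 s; no verdict is reported.

**What I did**
- **Pick-up:** I gripped the smaller of the two silver caps and left the purple one alone.
- **Setting and turning back:** I set it on the thread with about 3 N. Turned backward 10 degrees, it dropped 9 mm into the openings.
- **Screwing home:** I turned it forward until the torque rose at about 60–65 degrees. From there it grew at the seat's own twisting stiffness, up to 0.36 N m, which marks the end stop. The tool followed the cap down about 3.5 mm; 4 mm was expected.
- **Release:** I unwound a little, opened the jaws and withdrew the arm.

**Checks**
- **Height:** The cap top reads 0.136 m in the scene view and 0.1354 m (median) in the top view. Home would be about 0.1363 m, and only dropped in would be about 0.140 m.
- **Centring:** The top view puts the cap centre at (0.595, 0.0875), against (0.595, 0.0886) for the jar mouth measured before the cap was on.
- **Level:** The scene view's depth fit gives a slope of about 0.02–0.03, which is noisy.
- **Bystanders:** Comparing the top view before and after shows changes only at the cap and jar and where the arm is. I saw no bystander move. The spot where the cap had stood did not show up at the threshold used, so that comparison is a coarse check.

**Checks that failed or disagreed**
- **Camera offset:** The two cameras placed the jar up to about 3 mm apart, so I centred partly by feel.
- **Side force:** It reached about 6 N near the end of the turn, and I re-centred by about 2.4 mm. The contact force between cap and jar was not measured directly.
- **Top-view tilt:** Both tilt fits from the top view were unusable. The first mask caught only part of the cap, and the second included stray edge pixels.

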